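# Sort robot-car parts into their trays

### The arm

A 6-joint arm with a two-finger parallel gripper is mounted at the origin on the work surface. World frame = base frame: x ahead of the robot, y to its left, z up, the work surface at z = 0. Lengths are in m, angles in rad, forces in N, time in s.
With the tool pointing down it reaches from about 0.425 to 0.95 m from the base axis. Payload 3.5 kg.
Tool frame: the origin (TCP) lies on the centre line of the jaws, within the pads' length; the fingertips stand 14 mm ahead of it and the grasp point (between the pads) lies 5 mm behind it (ctrl.finger_overhang is the distance from the TCP to the fingertips, in m); z points along the fingers, y is the line along which they close (so a half turn about z gives the same grasp; the last joint's range is limited). The gripper opens to 85 mm and grips with 20 to 120 N. Pads are 22 mm wide; open, the fingers measure 114 mm over their backs; the gripper's body (76 mm by 85 mm) begins 54 mm behind the grasp point. The pads swing forward as they close: fully open they stand 13 mm farther back than shut.
Start: joints at [-1.4, 0.286, 1.577, -0, 1.279, -0.15], TCP at [0.213, -0.641, 0.245] pointing down, gripper open.
Joint ranges: [-2.77, 2.77], [-0.9, 2.22], [0.21, 2.48], [-1.53, 4.67], [0.24, 2.81], [-2.84, 2.84]. Speed limits (rad/s): [2.79, 2.79, 3.14, 3.14, 3.14, 3.14].

### API

Orientations are given as a unit quaternion [x, y, z, w].
In Python, from plant import ctrl gives the robot as it stands.
- The arm moves only by the tool send_rows, never from a script. Its argument "moves" is text: rows parted by semicolons, each of 7 numbers parted by spaces: the turn, a rotation vector about the tool's x, y, z in units of 360 degrees (1.0 is 360 degrees), then the shift along the tool's x, y, z in units of 20 cm (1.0 is 20 cm), then the gripper's target within -1 to 1 (fully open at 1, half-way at 0, shut at -1). A call has 1 to 12 rows; each row is the pose to reach, as a shift and turn from the pose commanded when the call began, along the tool's axes at that moment, turning the shorter way round; what a row does not reach only later rows make up. A row lasts 1/8 s, in which the tool goes at most 62.5 mm and 10.7 degrees, less where a joint would pass 70% of its speed; a pose out of reach is approached as far as the arm can. A call with a number of a shift or a turn outside -1 to 1 is refused whole. A call with a gripper value outside its range is refused whole. The fingers move at their own pace and stop on an object; "newtons" is the grip in N (left out, the last holds). Time passes only in rows, so rows that repeat a pose let the fingers close. It gives the time, the measured TCP pose, the force, the opening and the grip force at its end, in the units of the state.
- ctrl.get_state(): the state, without advancing time (a new reading comes with each control period).
- ctrl.read_camera(name): name is "scene" or "side" or "wrist"; returns a dict with "image" (480x640x3 uint8, red, green, blue), "fovy" (degrees; the focal length in pixels is half the picture's height over the tangent of half this angle, whatever the lens; pixels are square), "cx", "cy" (the principal point, pixels), "extrinsics" (4x4, takes a point from camera to world coordinates). Camera axes: x right, y up, looking along -z (the intrinsics and any distortion apply to the point x, -y, -z); pixel columns grow to the right and rows downward; lengths in m; the calibration is good to about 2 mm. A picture is of the moment at which its call begins. There is no depth.
- ctrl.sign_off(): hands the job in; it is judged then, once.
The state is a dict: "time": time; "qpos": joint angles; "dq": joint speeds; "joint_efforts": joint torques, N m; "eef_pos": TCP position; "tcp_rot": TCP orientation; "contact_force": force on the tool from outside, world axes, zero at the start; "wrist_torque": the same for the moment, N m; "opening": opening from 0.0 (shut) to 1.0 (fully open); "finger_force": force on a finger pad.
Only numpy, scipy, OpenCV 4.12 (cv2) and the standard library are available. Lean on these libraries where they do the work, as an engineer would, in place of code of your own. Each camera call takes 0.05 s, during which the arm holds its last target. There are 200 camera calls.

### The job

Clear up the robot-car parts on the electronics bench: put both wheels in the round dish, both gear motors in the long narrow tray and the battery holder in the square tray, each lying flat on the tray's floor with nothing stacked or leaning on a rim. Set the parts down rather than dropping them, and leave the blue controller board and the green breadboard where they are.

Things in the scene. Friction and masses are not known exactly. Their poses are not given: they have to be found in the camera images.
- large_wheel_mid (a point): Large robot-car wheel: black rubber tyre with a yellow six-hole hub, 56 mm diameter, 26 mm thick, about 40 g. Lies flat, its axle upright; the point is its centre, half-way up; z up along the axle.
- small_wheel_mid (a point): Small robot-car wheel: black rubber tyre with a yellow five-hole hub, 40 mm diameter, 20 mm thick, about 20 g. Lies flat, its axle upright; the point is its centre, half-way up; z up along the axle.
- long_motor_mid (a point): Long gear motor lying flat: yellow gearbox block (48 long x 22 wide x 18 mm high, from x = -35 to +13 mm) with a steel motor can (18 mm diameter) at the +x end; 70 mm long in all along x, 22 mm wide along y. A thin white shaft stands up 8 mm from its top at x = -24 mm. Point: centre of the 70 mm length and 22 mm width, half-way up the 18 mm height; z up.
- short_motor_mid (a point): Short gear motor lying flat: yellow gearbox block (32 long x 20 wide x 18 mm high, from x = -23 to +9 mm) with a steel can (18 mm diameter) at the +x end up to x = +23 mm and a thin steel shaft lying level at the -x end to x = -33 mm. 20 mm wide along y. Point: half-way up the 18 mm height, on the centre line; z up.
- battery_holder_mid (a point): Black battery holder with two blue-and-brass cells side by side in it: 62 mm long (x), 34 mm wide (y), 20 mm high. Point: its centre, half-way up; z up.
- motor_tray: Long narrow grey tray fixed to the bench, for gear motors: outside 92 mm (x) by 198 mm (y, its long way), 16 mm high; walls and floor 4 mm thick, so the inside is 84 by 190 mm. Origin: centre of its underside on the bench, inner floor 4 mm above it.
- wheel_dish: Round grey dish fixed to the bench, for wheels: outside diameter 158 mm, inside 150 mm, 16 mm high, floor 4 mm thick. Origin: centre of its underside on the bench, inner floor 4 mm above it.
- battery_tray: Square grey tray fixed to the bench, for the battery holder: outside 118 by 118 mm, inside 110 by 110 mm, 16 mm high, floor 4 mm thick. Origin: centre of its underside on the bench, inner floor 4 mm above it; x and y along its sides.
- board: Blue controller board, 69 (x) by 53 (y) mm and up to 14 mm high, lying loose among the parts; to be left where it is. Origin: centre of its underside.
- breadboard: Green mini breadboard, 47 (x) by 35 (y) by 9 mm, lying loose among the parts; to be left where it is. Origin: centre of its underside.
Mind the look-alikes: they are no part of the job. What is shaped like the wheel_dish but red or turquoise is not meant.

How it is judged:
By the outcome, as a careful person would: the job done as asked, in the order asked, and still so for the second after the job is handed in, with the robot touching nothing.
It also fails if it takes over 112 s, if anything falls off the work surface, if the arm or the gripper's body presses on something with over 40 N, if the wrist force passes 120 N, or if a joint passes its speed limit or range.

## Working session

There is one attempt and no reset: what is moved stays moved. The work goes in short steps, Python scripts to look and compute and a tool call to move; the robot and the scene stay as the last step left them, time stands still between calls to the robot, and variables do not carry over. Pictures are saved under pics/ and viewed, at most 14 in all, crops included, and the job is handed in when it is done.

Besides the shell and the picture viewer there is one more tool, called after ">>>" in YAML: its name, and indented under it one key for each argument. send_rows: Moves the arm, as the interface text tells. Its arguments: {"type":"object","properties":{"moves":{"type":"string"},"newtons":{"type":"number"}},"required":["moves"]}

```bash
mkdir -p pics; ls
python3 - <<'E'
from plant import ctrl
import cv2
s=ctrl.get_state();print({k:(v if not hasattr(v,'round') else v) for k,v in s.items()})
import numpy as np
for n in ["scene","side","wrist"]:
    c=ctrl.read_camera(n); cv2.imwrite(f"pics/{n}0.png",c["image"][:,:,::-1]); np.save(f"pics/{n}0.npy",c,allow_pickle=True)
    print(n,{k:v for k,v in c.items() if k!="image"})
E
```

```text
pics
{'time': 0.0, 'qpos': array([-1.40002592e+00,  2.87150358e-01,  1.57819036e+00,  1.63783852e-05,
        1.27858672e+00, -1.50012596e-01]), 'dq': array([-0.00025083, -0.00104125, -0.00015774, -0.0003312 , -0.00013064,
       -0.00065489]), 'joint_efforts': array([ 1.09712008e-03, -4.05976617e+01, -2.92625231e+01, -8.77798766e-05,
        5.73535784e-03,  1.31559131e-05]), 'eef_pos': array([ 0.21274996, -0.63993536,  0.24395011]), 'tcp_rot': array([ 9.87164540e-01,  1.59702247e-01, -4.27712031e-06, -1.16740630e-03]), 'contact_force': array([ 0.42303168, -0.62665031, -0.19641821]), 'wrist_torque': array([0.02633553, 0.00012004, 0.00189705]), 'finger_force': 0.0, 'opening': 0.9989376206069949}
scene {'fovy': 48.37855163444425, 'cx': 313.9503138836231, 'cy': 241.60485356993442, 'extrinsics': array([[-0.05325711, -0.76479673,  0.64206669,  1.24126941],
       [ 0.99856672, -0.03736946,  0.03831493,  0.06196195],
       [-0.00530945,  0.64318697,  0.76569075,  0.95893138],
       [ 0.        ,  0.        ,  0.        ,  1.        ]])}
side {'fovy': 57.22869909466705, 'cx': 317.842460357569, 'cy': 236.23971094768973, 'extrinsics': array([[ 0.98699529,  0.07619371, -0.14154438,  0.37178269],
       [-0.16058966,  0.50657811, -0.84710659, -0.81934335],
       [ 0.00715909,  0.85882078,  0.51222613,  0.5757519 ],
       [ 0.        ,  0.        ,  0.        ,  1.        ]])}
wrist {'fovy': 59.04789526347316, 'cx': 328.0518205367996, 'cy': 232.70326324539258, 'extrinsics': array([[ 0.31564583,  0.90019126,  0.30003902,  0.29044647],
       [-0.94887453,  0.30018269,  0.09760884, -0.61503565],
       [-0.00219989, -0.31550921,  0.94891997,  0.37364854],
       [ 0.        ,  0.        ,  0.        ,  1.        ]])}
```

View pics/scene0.png

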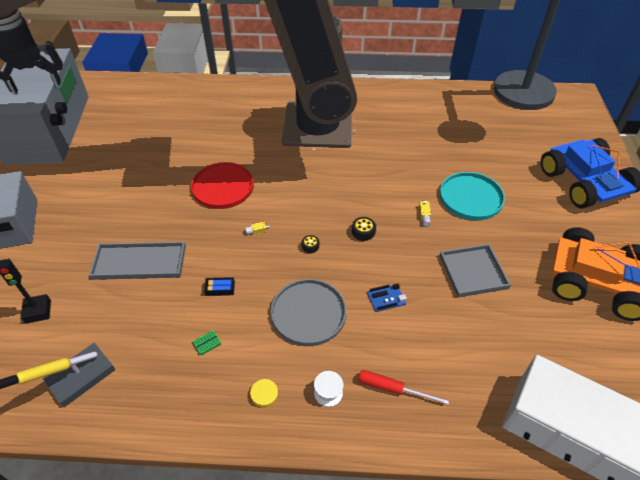

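View pics/side0.png

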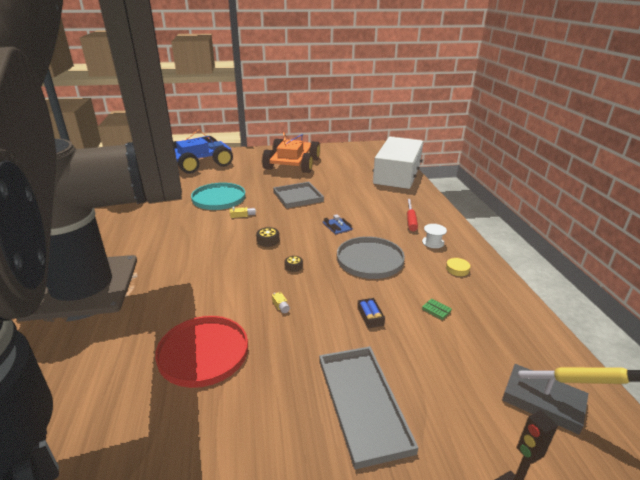

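The scene view shows the following:
- **Grey targets:** dish (308,312), motor tray (138,261) and square tray (474,270).
- **Look-alikes to leave:** red dish (222,185) and turquoise dish (472,195).
- **Wheels:** large (363,228) and small (311,243).
- **Motors:** (425,212) looks like the long one and (257,229) the short one.
- **Other parts:** battery (220,286), board (387,297), breadboard (206,343).

I'll confirm these with a crop and measure them in both views.

```bash
cat > h.py <<'E'
import numpy as np, cv2
def ray(c,p):
    p=np.atleast_2d(p).astype(float); f=240/np.tan(np.radians(c["fovy"])/2)
    d=np.c_[(p[:,0]-c["cx"])/f,-(p[:,1]-c["cy"])/f,-np.ones(len(p))]
    E=c["extrinsics"]; return E[:3,3], d@E[:3,:3].T
def plane(c,p,z):
    o,d=ray(c,p); return (o+d*((z-o[2])/d[:,2])[:,None])[:,:2]
def tri(c1,p1,c2,p2):
    o1,d1=ray(c1,p1);o2,d2=ray(c2,p2);d1=d1[0];d2=d2[0]
    s=np.linalg.lstsq(np.c_[d1,-d2],o2-o1,rcond=None)[0]
    a=o1+s[0]*d1;b=o2+s[1]*d2; return (a+b)/2,np.linalg.norm(a-b)
def blobs(c,roi,lo,hi,minA=15):
    x,y,w,h=roi; m=cv2.inRange(cv2.cvtColor(c["image"],cv2.COLOR_RGB2HSV),lo,hi)
    k=np.zeros_like(m);k[y:y+h,x:x+w]=m[y:y+h,x:x+w]
    cs=cv2.findContours(k,cv2.RETR_EXTERNAL,cv2.CHAIN_APPROX_NONE)[0]
    return sorted([q for q in cs if cv2.contourArea(q)>=minA],key=cv2.contourArea,reverse=True)
E
python3 - <<'E'
from h import *
S=np.load("pics/scene0.npy",allow_pickle=True).item();D=np.load("pics/side0.npy",allow_pickle=True).item()
from plant import ctrl; print(ctrl.finger_overhang)
I=S["image"]; J=D["image"]
cr=lambda I,x,y:cv2.resize(I[y-24:y+24,x-32:x+32],(256,192),interpolation=cv2.INTER_CUBIC)
g=np.vstack([np.hstack([cr(I,*p) for p in [(425,212),(257,229),(220,286)]]),np.hstack([cr(I,*p) for p in [(363,228),(311,243),(308,312)]]),np.hstack([cr(J,*p) for p in [(243,212),(281,302),(371,312)]])])
cv2.imwrite("pics/crop1.png",g[:,:,::-1])
yl=((20,120,120),(35,255,255)); gr=((0,0,40),(180,70,165)); bl=((100,120,80),(130,255,255))
def show(n,a,b,rng,z):
    A=blobs(S,a,*rng);B=blobs(D,b,*rng)
    if not A or not B: print(n,len(A),len(B));return
    A=A[0];B=B[0]
    ca=np.array(cv2.minAreaRect(A)[0]);cb=np.array(cv2.minAreaRect(B)[0])
    if n in("L","s"): ca=np.array(cv2.fitEllipse(A)[0]);cb=np.array(cv2.fitEllipse(B)[0])
    X,e=tri(S,ca,D,cb)
    print(n,"px",ca.round(1),cb.round(1),"tri",X.round(4),round(e,4))
    for c,Q in((S,A),(D,B)):
        w=plane(c,Q[:,0],z).astype(np.float32); r=cv2.minAreaRect(w*1000); print("   ",np.array(r[0]).round(1),np.array(r[1]).round(1),round(r[2],1),w.min(0).round(3),w.max(0).round(3))
show("longM",(405,190,40,45),(225,200,40,22),yl,.018)
show("shortM",(240,212,36,32),(265,285,30,35),yl,.018)
show("L",(345,212,38,32),(250,222,34,26),yl,.026)
show("s",(298,230,27,26),(280,250,28,26),yl,.020)
show("bat",(200,272,40,30),(352,292,40,40),bl,.018)
show("dish",(262,272,92,80),(330,232,80,50),gr,.016)
show("mt",(82,235,110,50),(312,342,110,130),gr,.016)
show("bt",(435,240,80,60),(268,178,60,32),gr,.016)
E
```

```text
0.014
longM px [425. 208.] [238. 212.] tri [0.3298 0.2785 0.0116] 0.0047
    [332.6 278.1] [47.2 23.5] 1.7 [0.309 0.266] [0.356 0.29 ]
    [331.9 262.7] [46.7 56.4] 2.7 [0.308 0.234] [0.356 0.291]
shortM px [258.5 227.7] [278.2 299.1] tri [ 0.4092 -0.1188  0.0111] 0.0011
    [ 415.8 -117.5] [35.  32.2] 16.6 [ 0.397 -0.137] [ 0.436 -0.101]
    [ 410.  -129.7] [26.7 48.9] 18.1 [ 0.397 -0.157] [ 0.424 -0.104]
L px [363.6 224.8] [267.2 232. ] tri [0.4027 0.1285 0.0264] 0.0007
    [402.4 128.5] [37.7 40.3] 2.8 [0.383 0.109] [0.422 0.148]
    [402.7 129. ] [39.3 39.9] 81.5 [0.383 0.109] [0.423 0.15 ]
s px [309.9 241. ] [293.3 259.6] tri [0.4535 0.0056 0.0206] 0.0005
    [452.3   6.5] [28.9 28.3] 69.5 [ 0.437 -0.008] [0.467 0.02 ]
    [453.2   6.7] [28.6 27.2] 82.9 [ 0.439 -0.008] [0.467 0.021]
bat px [221.5 284.5] [369.  306.5] tri [ 0.5821 -0.1775  0.0182] 0.0015
    [ 582.5 -177.6] [29.  40.2] 2.8 [ 0.567 -0.198] [ 0.598 -0.158]
    [ 581.8 -176.9] [27.7 39. ] 3.6 [ 0.568 -0.197] [ 0.596 -0.157]
dish px [308. 312.] [370.5 257.5] tri [0.6356 0.0115 0.0048] 0.002
    [638.   12.2] [161.4 155.3] 2.8 [ 0.557 -0.066] [0.719 0.09 ]
    [632.9   0. ] [171.3 156.2] 81.3 [ 0.554 -0.086] [0.713 0.088]
mt px [136.5 259.9] [368.5 404.7] tri [ 0.5216 -0.3865  0.0076] 0.0091
    [ 522.3 -377.8] [103.  201.6] 4.5 [ 0.464 -0.482] [ 0.578 -0.274]
    [ 516.9 -384.8] [ 95.1 207.4] 4.6 [ 0.464 -0.491] [ 0.571 -0.279]
bt px [474.8 269.5] [298.6 194.3] tri [0.5098 0.3745 0.0078] 0.0045
    [511.9 371.1] [126.5 124.1] 13.8 [0.438 0.3  ] [0.586 0.443]
    [507.6 357.4] [125.2 146.1] 13.9 [0.439 0.275] [0.578 0.44 ]
```

View pics/crop1.png

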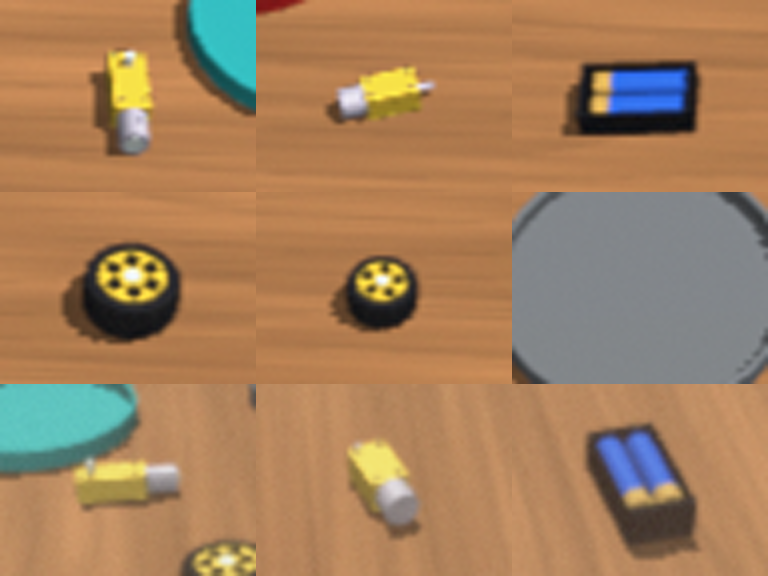

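The crop confirms which motor is which. (425,212) is the long one, with an upright shaft and a longer block. (257,229) is the short one, with a level shaft. The plain grey dish at (308,312) is the wheel dish. Triangulated heights agree with the text, so I'll start moving.

```bash
cat >> h.py <<'E'
from scipy.spatial.transform import Rotation as Rn
def R(psi): return Rn.from_euler("z",psi,degrees=True)*Rn.from_rotvec([np.pi,0,0])
def plan(*wp):
    """each wp (x,y,z,psi): units from the previous one (first: from the measured pose)"""
    from plant import ctrl
    s=ctrl.get_state(); p=s["eef_pos"]; q=Rn.from_quat(s["tcp_rot"])
    print("t",round(s["time"],2),"p",p.round(4),"psi",round(2*np.degrees(np.arctan2(s["tcp_rot"][1],s["tcp_rot"][0])),1))
    for w in wp:
        sh=q.inv().apply(np.array(w[:3])-p)/.2; t=(q.inv()*R(w[3])).as_rotvec()/(2*np.pi)
        print(w,"->",t.round(4),sh.round(3), "rows>=",int(max(np.ceil(np.linalg.norm(sh)*.2/.0625),np.ceil(np.linalg.norm(t)*360/10.7))))
        p=np.array(w[:3]);q=R(w[3])
E
python3 -c "
from h import *
plan((.36,-.45,.22,60),(.44,-.25,.2,90),(.44,-.05,.18,90),(.42,.12,.18,90))"
```

```text
t 0.15 p [ 0.2128 -0.6401  0.2442] psi 18.4
(0.36, -0.45, 0.22, 60) -> [-0.0003 -0.0002 -0.1156] [ 0.998 -0.67   0.123] rows>= 4
(0.44, -0.25, 0.2, 90) -> [-0.      0.     -0.0833] [ 1.066 -0.154  0.1  ] rows>= 4
(0.44, -0.05, 0.18, 90) -> [0. 0. 0.] [ 1.  -0.   0.1] rows>= 4
(0.42, 0.12, 0.18, 90) -> [0. 0. 0.] [ 0.85 -0.1  -0.  ] rows>= 3
```

>>> send_rows:
  moves: "0 0 -0.115 1 -0.67 0.12 1;0 0 -0.115 1 -0.67 0.12 1;0 0 -0.115 1 -0.67 0.12 1;0 0 -0.115 1 -0.67 0.12 1;0 0 -0.115 1 -0.67 0.12 1;0 0 -0.115 1 -0.67 0.12 1;0 0 -0.115 1 -0.67 0.12 1"

```text
time: 1.02
eef_pos: [0.3597, -0.4515, 0.2215]
tcp_rot: [0.868, 0.497, -0.0, 0.0]
contact_force: [-0.5, -1.0, 0.6]
opening: 1.0
finger_force: 0.0
```

>>> send_rows:
  moves: "0 0 -0.084 1 -0.15 0.1 1;0 0 -0.084 1 -0.15 0.1 1;0 0 -0.084 1 -0.15 0.1 1;0 0 -0.084 1 -0.15 0.1 1;0 0 -0.084 1 -0.15 0.1 1"

```text
time: 1.65
eef_pos: [0.4352, -0.2629, 0.2015]
tcp_rot: [0.707, 0.707, -0.0, 0.0]
contact_force: [0.5, 0.1, 0.1]
opening: 0.993
finger_force: 0.0
```

>>> send_rows:
  moves: "0 0 0 1 0 0.1 1;0 0 0 1 0 0.1 1;0 0 0 1 0 0.1 1;0 0 0 1 0 0.1 1;0 0 0 1 0 0.1 1"

```text
time: 2.28
eef_pos: [0.4356, -0.0635, 0.1818]
tcp_rot: [0.707, 0.707, -0.0, 0.001]
contact_force: [0.4, -1.0, 0.1]
opening: 0.998
finger_force: 0.0
```

```bash
python3 -c "
from h import *
plan((.42,.09,.18,90))
from plant import ctrl
c=ctrl.read_camera('wrist');cv2.imwrite('pics/w1.png',c['image'][:,:,::-1]);np.save('pics/w1.npy',c,allow_pickle=True);print(ctrl.get_state()['qpos'].round(2))"
```

```text
t 2.27 p [ 0.4356 -0.0635  0.1818] psi 90.0
(0.42, 0.09, 0.18, 90) -> [ 0.0001  0.0002 -0.    ] [ 0.768 -0.078  0.008] rows>= 3
[-0.38 -0.19  2.19 -0.    1.14 -0.38]
```

View pics/w1.png

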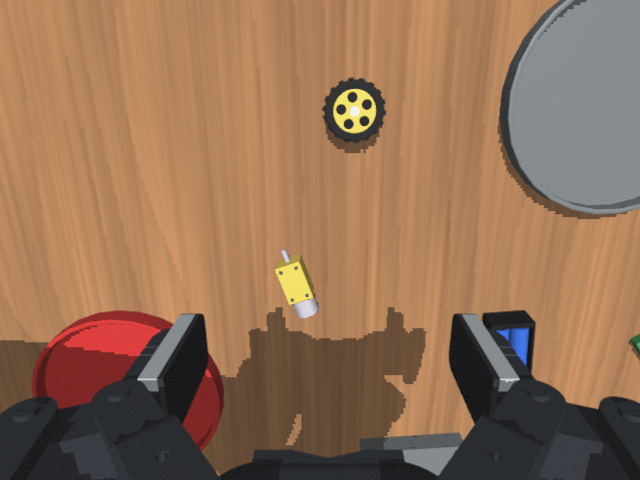

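The wrist view shows the five-hole small wheel at (354,110), the short motor at (295,282) with its can towards the bottom, and the grey dish on the right.

```bash
cat >> h.py <<'E'
YL=((20,110,100),(35,255,255))
def rect(c,roi,rng,z,n=""):
    for q in blobs(c,roi,*rng,minA=80)[:1]:
        w=plane(c,q[:,0],z).astype(np.float32)*1000; r=cv2.minAreaRect(w); e=cv2.fitEllipse(w)
        print(n,"rect",np.array(r[0]).round(1),np.array(r[1]).round(1),round(r[2],1),"ell",np.array(e[0]).round(1))
E
python3 -c "
from h import *
c=np.load('pics/w1.npy',allow_pickle=True).item()
rect(c,(315,70,80,85),YL,.020,'small')
rect(c,(260,235,65,90),YL,.018,'short')
"
```

```text
small rect [453.8   4.8] [28.4 28. ] 0.0 ell [453.6   5. ]
short rect [ 410.7 -117.9] [23.  37.6] 19.1 ell [ 410.8 -118.3]
```

>>> send_rows:
  moves: "0 0 0 0.7 -0.1 0.1 1;0 0 0 0.7 -0.1 0.1 1;0 0 0 0.7 -0.1 0.1 1;0 0 0 0.7 -0.1 0.1 1;0 0 0 0.7 -0.1 0.1 1"

```text
time: 2.95
eef_pos: [0.4161, 0.076, 0.1619]
tcp_rot: [0.708, 0.706, 0.0, 0.001]
contact_force: [0.0, 0.4, 0.1]
opening: 1.002
finger_force: 0.0
```

```bash
python3 -c "
from h import *
from plant import ctrl
c=ctrl.read_camera('wrist');cv2.imwrite('pics/w2.png',c['image'][:,:,::-1]);np.save('pics/w2.npy',c,allow_pickle=True)
rect(c,(0,0,640,330),YL,.026,'biggest yellow')
for q in blobs(c,(0,0,640,330),*YL,minA=80): print(cv2.boundingRect(q))
plan((.4025,.1287,.06,90))"
```

```text
biggest yellow rect [402.7 127.7] [39.3 39.5] 89.9 ell [402.7 127.7]
(273, 108, 65, 66)
(360, 296, 40, 34)
t 3.0 p [0.416  0.076  0.1618] psi 89.9
(0.4025, 0.1287, 0.06, 90) -> [ 0.0001  0.0001 -0.0004] [ 0.264 -0.068  0.509] rows>= 2
```

>>> send_rows:
  moves: "0 0 0 0.26 -0.067 0.4 1;0 0 0 0.26 -0.067 0.5 1;0 0 0 0.26 -0.067 0.6 1;0 0 0 0.26 -0.067 0.69 1;0 0 0 0.26 -0.067 0.69 1;0 0 0 0.26 -0.067 0.69 1"
  newtons: 30

```text
time: 3.75
eef_pos: [0.4027, 0.129, 0.0241]
tcp_rot: [0.707, 0.707, 0.001, 0.0]
contact_force: [0.4, 0.0, -0.2]
opening: 1.0
finger_force: 0.0
```

>>> send_rows:
  moves: "0 0 0 0 0 0 0;0 0 0 0 0 0 -0.2;0 0 0 0 0 0 -0.2;0 0 0 0 0 0 -0.2;0 0 0 0 0 0 -0.2;0 0 0 0 0 0 -0.2"

```text
time: 4.5
eef_pos: [0.4025, 0.1295, 0.0244]
tcp_rot: [0.707, 0.707, 0.0, 0.001]
contact_force: [-1.9, -1.8, 6.0]
opening: 0.642
finger_force: 31.3
```

>>> send_rows:
  moves: "0 0 0 0 0 -0.25 -0.2;0 0 0 0 0 -0.5 -0.2;0 0 0 -0.1 0.25 -0.5 -0.2;0 0 0 -0.2 0.5 -0.5 -0.2;0 0 0 -0.3 0.75 -0.5 -0.2;0 0 0 -0.4 1 -0.5 -0.2;0 0 0 -0.4 1 -0.5 -0.2"

```text
time: 5.38
eef_pos: [0.6043, 0.048, 0.1229]
tcp_rot: [0.708, 0.706, 0.0, 0.001]
contact_force: [-0.1, 0.2, -0.8]
opening: 0.636
finger_force: 32.4
```

```bash
python3 -c "
from h import *
from plant import ctrl
c=ctrl.read_camera('wrist');d=ctrl.read_camera('side');cv2.imwrite('pics/w3.png',np.hstack([c['image'][::2,::2,::-1],d['image'][150:390,200:520,::-1]]))
plan((.636,.044,.06,90),(.636,.044,.029,90));s=ctrl.get_state();print(s['opening'],s['finger_force'])"
```

```text
t 5.47 p [0.601  0.0497 0.1224] psi 90.0
(0.636, 0.044, 0.06, 90) -> [-0.0003 -0.0001 -0.    ] [-0.028  0.175  0.312] rows>= 2
(0.636, 0.044, 0.029, 90) -> [0. 0. 0.] [ 0.    -0.     0.155] rows>= 1
0.6387042630497675 32.41505563259125
```

View pics/w3.png

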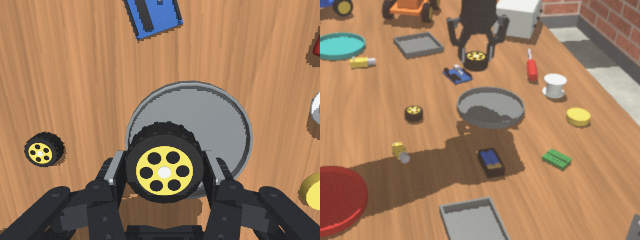

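The held large wheel is at (165,165) in the left half, with the dish just beneath and ahead of it. The small wheel is at (43,150). I'll measure the dish more exactly from this wrist picture geometry.

```bash
python3 -c "
from h import *
from plant import ctrl
c=ctrl.read_camera('wrist')
q=blobs(c,(250,158,260,130),(0,0,60),(180,60,190),minA=300)[0][:,0]
# upper part of the outline = outer rim (z .016): circle fit of outer points
w=plane(c,q[(q[:,1]<250)&((q[:,1]<200)|(q[:,0]>470))],.016)
A=np.c_[2*w,np.ones(len(w))];s=np.linalg.lstsq(A,(w**2).sum(1),rcond=None)[0];r=np.sqrt(s[2]+s[0]**2+s[1]**2)
res=abs(np.hypot(*(w-s[:2]).T)-r);print(s[:2].round(4),r.round(4),res.max().round(4),len(w))
plan()"
```

```text
[0.6336 0.0192] 0.0733 0.0042 293
t 5.53 p [0.6005 0.0501 0.1226] psi 90.0
```

>>> send_rows:
  moves: "0 0 0 -0.025 0.17 0.2 -0.2;0 0 0 -0.025 0.17 0.3 -0.2;0 0 0 -0.025 0.17 0.4 -0.2;0 0 0 -0.025 0.17 0.45 -0.2;0 0 0 -0.025 0.17 0.468 -0.2;0 0 0 -0.025 0.17 0.468 -0.2;0 0 0 -0.025 0.17 0.468 -0.2"

```text
time: 6.4
eef_pos: [0.6363, 0.0446, 0.0308]
tcp_rot: [0.707, 0.707, 0.001, 0.001]
contact_force: [-0.6, 0.9, -0.9]
opening: 0.64
finger_force: 32.4
```

>>> send_rows:
  moves: "0 0 0 0 0 0.01 -0.2;0 0 0 0 0 0.01 -0.2;0 0 0 0 0 0.01 0.5;0 0 0 0 0 0.01 0.55;0 0 0 0 0 0.01 0.55;0 0 0 0 0 -0.2 0.55;0 0 0 0 0 -0.5 0.55;0 0 0 0 0 -0.5 0.55"

```text
time: 7.4
eef_pos: [0.6398, 0.0444, 0.1368]
tcp_rot: [0.707, 0.707, 0.004, 0.005]
contact_force: [0.5, 0.3, 0.5]
opening: 0.774
finger_force: 0.0
```

```bash
python3 -c "
from h import *
plan((.4537,.0050,.1,90),(.4537,.005,.02,90))"
```

```text
t 7.4 p [0.6398 0.0444 0.1368] psi 90.0
(0.4537, 0.005, 0.1, 90) -> [0.0021 0.0002 0.0001] [-0.196 -0.933  0.172] rows>= 4
(0.4537, 0.005, 0.02, 90) -> [0. 0. 0.] [ 0.  -0.   0.4] rows>= 2
```

>>> send_rows:
  moves: "0 0 0 -0.05 -0.23 0.1 0.5;0 0 0 -0.1 -0.46 0.17 0.5;0 0 0 -0.15 -0.7 0.17 0.5;0 0 0 -0.197 -0.92 0.17 0.5;0 0 0 -0.197 -0.92 0.2 0.5;0 0 0 -0.197 -0.92 0.25 0.5;0 0 0 -0.197 -0.92 0.25 0.5;0 0 0 -0.197 -0.92 0.25 0.5"

```text
time: 8.4
eef_pos: [0.4525, 0.0052, 0.0797]
tcp_rot: [0.707, 0.707, 0.0, -0.0]
contact_force: [-0.1, 0.2, -0.2]
opening: 0.753
finger_force: 0.0
```

```bash
python3 -c "
from h import *
from plant import ctrl
d=ctrl.read_camera('scene')
rect(d,(262,272,110,80),YL,.030,'large in dish')
plan((.4537,.005,.02,90));print(ctrl.get_state()['opening'])"
```

```text
large in dish rect [635.7  43.8] [40.3 41. ] 19.1 ell [635.7  43.8]
t 8.45 p [0.4525 0.0052 0.0798] psi 90.0
(0.4537, 0.005, 0.02, 90) -> [0.     0.     0.0001] [-0.001  0.006  0.299] rows>= 1
0.7501990499414429
```

>>> send_rows:
  moves: "0 0 0 0 0.006 0.15 0.5;0 0 0 0 0.006 0.29 0.5;0 0 0 0 0.006 0.29 0.5;0 0 0 0 0.006 0.29 0.5;0 0 0 0 0.006 0.29 -0.4;0 0 0 0 0.006 0.29 -0.4;0 0 0 0 0.006 0.29 -0.4;0 0 0 0 0.006 0.29 -0.4"

```text
time: 9.45
eef_pos: [0.4541, 0.005, 0.0232]
tcp_rot: [0.707, 0.707, 0.001, 0.001]
contact_force: [-1.4, 0.4, 5.8]
opening: 0.449
finger_force: 29.9
```

>>> send_rows:
  moves: "0 0 0 0 0 -0.25 -0.4;0 0 0 0 0 -0.4 -0.4;0 0 0 -0.05 0.25 -0.4 -0.4;0 0 0 -0.1 0.5 -0.4 -0.4;0 0 0 -0.17 0.75 -0.4 -0.4;0 0 0 -0.17 0.905 -0.4 -0.4;0 0 0 -0.17 0.905 -0.3 -0.4;0 0 0 -0.17 0.905 -0.2 -0.4;0 0 0 -0.17 0.905 -0.2 -0.4;0 0 0 -0.17 0.905 -0.2 -0.4"

```text
time: 10.7
eef_pos: [0.6329, -0.0285, 0.0614]
tcp_rot: [0.707, 0.707, -0.0, -0.0]
contact_force: [1.1, -0.2, 0.2]
opening: 0.446
finger_force: 30.4
```

```bash
python3 -c "
from h import *
plan((.635,-.029,.0275,90))"
```

```text
t 10.7 p [ 0.6329 -0.0285  0.0614] psi 90.0
(0.635, -0.029, 0.0275, 90) -> [-0.0002 -0.      0.0001] [-0.003  0.011  0.169] rows>= 1
```

>>> send_rows:
  moves: "0 0 0 0 0.01 0.1 -0.4;0 0 0 0 0.01 0.15 -0.4;0 0 0 0 0.01 0.16 -0.4;0 0 0 0 0.01 0.165 -0.4;0 0 0 0 0.01 0.165 -0.4;0 0 0 0 0.01 0.165 -0.4"

```text
time: 11.45
eef_pos: [0.6362, -0.0288, 0.0293]
tcp_rot: [0.707, 0.707, 0.0, 0.0]
contact_force: [0.3, 0.0, 0.1]
opening: 0.448
finger_force: 30.4
```

>>> send_rows:
  moves: "0 0 0 0 0 0.01 -0.4;0 0 0 0 0 0.01 -0.4;0 0 0 0 0 0.01 0.2;0 0 0 0 0 0.01 0.2;0 0 0 0 0 0.01 0.2;0 0 0 0 0 -0.1 0.2;0 0 0 0 0 -0.35 0.4;0 0 0 0 0 -0.5 0.4;0 0 0 0 0 -0.5 0.4;0 0 0 0 0 -0.5 0.4"

```text
time: 12.7
eef_pos: [0.6355, -0.0286, 0.1287]
tcp_rot: [0.707, 0.707, -0.0, -0.0]
contact_force: [0.1, 0.0, -0.7]
opening: 0.704
finger_force: 0.0
```

```bash
python3 -c "
from h import *
plan((.42,.16,.16,105),(.36,.23,.13,150))"
```

```text
t 12.7 p [ 0.6355 -0.0286  0.1287] psi 90.0
(0.42, 0.16, 0.16, 105) -> [-0.0001 -0.     -0.0416] [ 0.943 -1.077 -0.156] rows>= 5
(0.36, 0.23, 0.13, 150) -> [-0.     0.    -0.125] [ 0.416 -0.199  0.15 ] rows>= 5
```

>>> send_rows:
  moves: "0 0 0 0.25 -0.25 -0.15 0.4;0 0 0 0.5 -0.5 -0.15 0.4;0 0 0 0.75 -0.75 -0.15 0.4;0 0 0 0.9 -0.9 -0.15 0.4;0 0 0 0.97 -0.98 -0.15 0.4;0 0 0 0.97 -0.98 -0.15 0.4;0 0 0 0.97 -0.98 -0.15 0.4"

```text
time: 13.58
eef_pos: [0.4399, 0.1648, 0.1581]
tcp_rot: [0.707, 0.707, -0.0, -0.0]
contact_force: [-0.2, 0.3, 0.5]
opening: 0.697
finger_force: 0.0
```

```bash
python3 -c "
from h import *
from plant import ctrl
c=ctrl.read_camera('wrist');cv2.imwrite('pics/w4.png',c['image'][:,:,::-1])
for q in blobs(c,(0,0,640,330),*YL,minA=80): print(cv2.boundingRect(q))
rect(c,(0,0,640,330),YL,.018,'long')
d=ctrl.read_camera('scene')
for q in blobs(d,(262,272,92,80),*YL): rect(d,cv2.boundingRect(q),YL,.027,'dish')
cv2.imwrite('pics/w4.png',np.hstack([c['image'][::2,::2,::-1],d['image'][200:440,180:500,::-1]]))
plan((.36,.24,.13,45),(.344,.278,.1,2))"
```

```text
(97, 12, 91, 45)
long rect [333.6 277.1] [51.7 22.8] 0.7 ell [332.3 277.5]
dish rect [633.8  43.7] [40.5 41.2] 19.5 ell [633.8  43.8]
dish rect [637.2 -26.9] [27.  29.1] 2.9 ell [637.3 -27.4]
t 13.68 p [0.4405 0.1645 0.1584] psi 89.9
(0.36, 0.24, 0.13, 45) -> [-0.000e+00  1.000e-04  1.248e-01] [ 0.377 -0.403  0.142] rows>= 5
(0.344, 0.278, 0.1, 2) -> [-0.     -0.      0.1194] [ 0.078 -0.191  0.15 ] rows>= 5
```

View pics/w4.png

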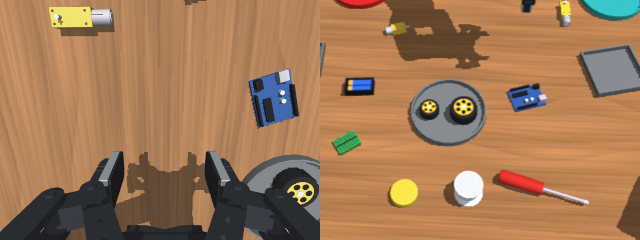

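Both wheels lie flat in the dish, at (430,107) and (462,107) in the right half. The long motor's gearbox is at (70,17) in the left half. Next I'll check how close the turquoise dish is to it.

```bash
python3 -c "
from h import *
from plant import ctrl
d=ctrl.read_camera('scene')
q=blobs(d,(420,160,100,70),(80,100,60),(100,255,255))[0][:,0]
for z in (.016,0):
  w=plane(d,q,z);print(w.min(0).round(3),w.max(0).round(3))
w=plane(d,q,.016)
for x in (.32,.33,.34,.35,.36,.37): print(x,w[abs(w[:,0]-x)<.004][:,1].min().round(4))
"
```

```text
[0.196 0.319] [0.362 0.477]
[0.178 0.323] [0.347 0.484]
0.32 0.3278
0.33 0.3319
0.34 0.3381
0.35 0.349
0.36 0.3621Traceback (most recent call last):
  File "<string>", line 9, in <module>
    for x in (.32,.33,.34,.35,.36,.37): print(x,w[abs(w[:,0]-x)<.004][:,1].min().round(4))
                                                ~~~~~~~~~~~~~~~~~~~~~~~~~~~~~~^^
    return umr_minimum(a, axis, None, out, keepdims, initial, where)
ValueError: zero-size array to reduction operation minimum which has no identity
```

>>> send_rows:
  moves: "0 0 0.125 0.38 -0.4 0.14 0;0 0 0.125 0.38 -0.4 0.14 -0.15;0 0 0.125 0.38 -0.4 0.14 -0.15;0 0 0.125 0.38 -0.4 0.14 -0.15;0 0 0.125 0.38 -0.4 0.14 -0.15;0 0 0.125 0.38 -0.4 0.14 -0.15"

```text
time: 14.48
eef_pos: [0.3604, 0.2408, 0.1307]
tcp_rot: [0.924, 0.383, -0.0, 0.0]
contact_force: [-0.2, 1.4, -0.4]
opening: 0.428
finger_force: 0.0
```

```bash
python3 -c "
from h import *
plan((.344,.277,.08,1.5))"
```

```text
t 14.47 p [0.3604 0.2408 0.1307] psi 45.0
(0.344, 0.277, 0.08, 1.5) -> [0.     0.     0.1208] [ 0.07  -0.186  0.253] rows>= 5
```

>>> send_rows:
  moves: "0 0 0.121 0.07 -0.186 0.25 -0.15;0 0 0.121 0.07 -0.186 0.25 -0.15;0 0 0.121 0.07 -0.186 0.25 -0.15;0 0 0.121 0.07 -0.186 0.25 -0.15;0 0 0.121 0.07 -0.186 0.25 -0.15;0 0 0.121 0.07 -0.186 0.25 -0.15;0 0 0.121 0.07 -0.186 0.25 -0.15"

```text
time: 15.35
eef_pos: [0.3435, 0.2773, 0.0807]
tcp_rot: [1.0, 0.013, 0.0, -0.0]
contact_force: [-0.4, -0.1, 0.2]
opening: 0.423
finger_force: 0.0
```

```bash
python3 -c "
from h import *
from plant import ctrl
c=ctrl.read_camera('wrist');d=ctrl.read_camera('side')
rect(c,(0,0,640,480),YL,.018,'long')
cv2.imwrite('pics/w5.png',np.hstack([c['image'][::2,::2,::-1],cv2.resize(d['image'][160:240,185:292,::-1],(321,240))]))
plan((.344,.277,.022,1.5))"
```

```text
long rect [334.6 277.2] [53.3 21.8] 0.6 ell [333.8 277.4]
t 15.45 p [0.3434 0.2773 0.0807] psi 1.5
(0.344, 0.277, 0.022, 1.5) -> [-0.  0.  0.] [0.003 0.002 0.294] rows>= 1
```

View pics/w5.png

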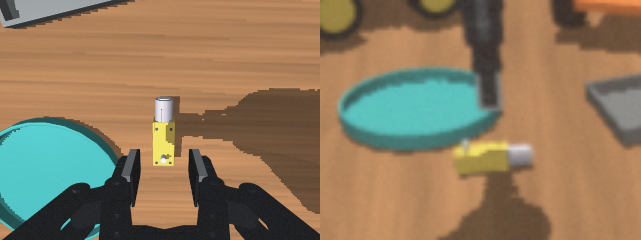

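The motor sits centred between the jaws (163,140), and the turquoise rim is clear of the left finger. Going down to grasp.

>>> send_rows:
  moves: "0 0 0 0 0 0.15 -0.15;0 0 0 0 0 0.25 -0.15;0 0 0 0 0 0.295 -0.15;0 0 0 0 0 0.295 -0.15;0 0 0 0 0 0.295 -0.15;0 0 0 0 0 0.295 -0.15"

```text
time: 16.2
eef_pos: [0.344, 0.2777, 0.0226]
tcp_rot: [1.0, 0.013, 0.001, -0.0]
contact_force: [0.4, -0.2, 0.2]
opening: 0.428
finger_force: 0.0
```

>>> send_rows:
  moves: "0 0 0 0 0 0.01 -0.15;0 0 0 0 0 0.01 -0.7;0 0 0 0 0 0.01 -0.7;0 0 0 0 0 0.01 -0.7;0 0 0 0 0 0.01 -0.7"

```text
time: 16.82
eef_pos: [0.3436, 0.2775, 0.0199]
tcp_rot: [1.0, 0.013, 0.0, -0.0]
contact_force: [0.1, 0.5, 1.8]
opening: 0.244
finger_force: 30.2
```

```bash
python3 -c "
from h import *
plan((.344,.277,.12,1.5),(.46,.13,.14,25),(.48,-.05,.14,55),(.5,-.24,.14,80),(.5207,-.4259,.08,94.5))"
```

```text
t 16.82 p [0.3436 0.2775 0.0199] psi 1.5
(0.344, 0.277, 0.12, 1.5) -> [-0.     -0.0001 -0.0001] [ 0.002  0.002 -0.5  ] rows>= 2
(0.46, 0.13, 0.14, 25) -> [ 0.      0.     -0.0653] [ 0.561  0.75  -0.1  ] rows>= 4
(0.48, -0.05, 0.14, 55) -> [ 0.      0.     -0.0833] [-0.29   0.858  0.   ] rows>= 3
(0.5, -0.24, 0.14, 80) -> [ 0.      0.     -0.0694] [-0.721  0.627  0.   ] rows>= 4
(0.5207, -0.4259, 0.08, 94.5) -> [ 0.      0.     -0.0403] [-0.897  0.263  0.3  ] rows>= 4
```

Combining the lift and the first travel leg in one call.

>>> send_rows:
  moves: "0 0 0 0 0 -0.2 -0.7;0 0 0 0 0 -0.5 -0.7;0 0 0 0 0 -0.5 -0.7;0 0 -0.03 0.25 0.3 -0.6 -0.7;0 0 -0.065 0.56 0.75 -0.6 -0.7;0 0 -0.065 0.56 0.75 -0.6 -0.7;0 0 -0.065 0.56 0.75 -0.6 -0.7;0 0 -0.065 0.56 0.75 -0.6 -0.7;0 0 -0.065 0.56 0.75 -0.6 -0.7"

```text
time: 17.95
eef_pos: [0.4577, 0.1312, 0.1386]
tcp_rot: [0.976, 0.216, -0.001, -0.0]
contact_force: [0.0, -0.9, -0.0]
opening: 0.245
finger_force: 30.0
```

>>> send_rows:
  moves: "0 0 -0.083 -0.29 0.86 0 -0.7;0 0 -0.083 -0.29 0.86 0 -0.7;0 0 -0.083 -0.29 0.86 0 -0.7;0 0 -0.083 -0.29 0.86 0 -0.7;0 0 -0.083 -0.29 0.86 0 -0.7"

```text
time: 18.58
eef_pos: [0.4784, -0.0497, 0.1394]
tcp_rot: [0.888, 0.459, -0.0, -0.0]
contact_force: [-0.2, 0.3, -0.7]
opening: 0.242
finger_force: 30.0
```

>>> send_rows:
  moves: "0 0 -0.07 -0.72 0.63 0 -0.7;0 0 -0.07 -0.72 0.63 0 -0.7;0 0 -0.07 -0.72 0.63 0 -0.7;0 0 -0.07 -0.72 0.63 0 -0.7;0 0 -0.07 -0.72 0.63 0 -0.7;0 0 -0.07 -0.72 0.63 0 -0.7"

```text
time: 19.32
eef_pos: [0.4984, -0.238, 0.1392]
tcp_rot: [0.766, 0.643, 0.0, -0.001]
contact_force: [0.0, -1.0, -0.2]
opening: 0.245
finger_force: 30.0
```

```bash
python3 -c "
from h import *
from plant import ctrl
s=ctrl.get_state();print(s['opening'],s['finger_force'])
d=ctrl.read_camera('scene');e=ctrl.read_camera('side')
cv2.imwrite('pics/w6.png',np.hstack([d['image'][120:360,20:340,::-1],e['image'][240:480,180:500,::-1]]))
plan((.5207,-.4259,.08,94.5))"
```

```text
0.24500229502279808 29.965009689331055
t 19.43 p [ 0.4985 -0.2384  0.1395] psi 80.1
(0.5207, -0.4259, 0.08, 94.5) -> [-0.0001 -0.0001 -0.0401] [-0.905  0.271  0.297] rows>= 4
```

View pics/w6.png

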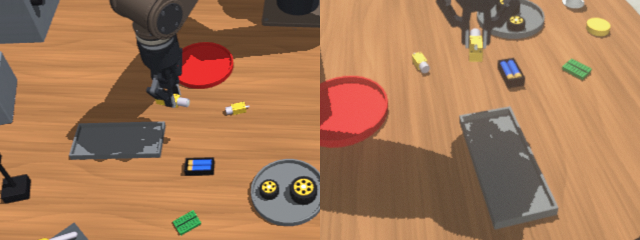

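The motor is held level, with the tray ahead of it at (118,140) in the left half.

>>> send_rows:
  moves: "0 0 -0.04 -0.3 0.09 0 -0.7;0 0 -0.04 -0.6 0.18 0 -0.7;0 0 -0.04 -0.9 0.27 0.1 -0.7;0 0 -0.04 -0.905 0.27 0.25 -0.7;0 0 -0.04 -0.905 0.27 0.4 -0.7;0 0 -0.04 -0.905 0.27 0.4 -0.7;0 0 -0.04 -0.905 0.27 0.4 -0.7;0 0 -0.04 -0.905 0.27 0.4 -0.7"

```text
time: 20.42
eef_pos: [0.5213, -0.4286, 0.0621]
tcp_rot: [0.68, 0.734, -0.0, 0.002]
contact_force: [0.4, 0.3, 0.1]
opening: 0.25
finger_force: 30.0
```

```bash
python3 -c "
from h import *
plan((.5207,-.4259,.0245,94.5))"
```

```text
t 20.43 p [ 0.5213 -0.4286  0.0621] psi 94.4
(0.5207, -0.4259, 0.0245, 94.5) -> [ 0.0004  0.0005 -0.0003] [ 0.014 -0.002  0.188] rows>= 1
```

>>> send_rows:
  moves: "0 0 0 0.01 0 0.1 -0.7;0 0 0 0.01 0 0.16 -0.7;0 0 0 0.01 0 0.185 -0.7;0 0 0 0.01 0 0.185 -0.7;0 0 0 0.01 0 0.185 -0.7;0 0 0 0.01 0 0.185 -0.7"

```text
time: 21.18
eef_pos: [0.5197, -0.4255, 0.0237]
tcp_rot: [0.68, 0.733, 0.0, -0.002]
contact_force: [-3.4, 4.6, 9.8]
opening: 0.247
finger_force: 31.4
```

>>> send_rows:
  moves: "0 0 0 0 0 -0.003 -0.7;0 0 0 0 0 -0.003 -0.2;0 0 0 0 0 -0.003 -0.2;0 0 0 0 0 -0.003 -0.2;0 0 0 0 0 -0.1 -0.2;0 0 0 0 0 -0.3 -0.2;0 0 0 0 0 -0.5 -0.15;0 0 0 0 0 -0.5 -0.15;0 0 0 0 0 -0.5 -0.15"

```text
time: 22.3
eef_pos: [0.5199, -0.426, 0.1233]
tcp_rot: [0.68, 0.733, -0.0, 0.0]
contact_force: [0.2, -0.1, -0.2]
opening: 0.426
finger_force: 0.0
```

```bash
python3 -c "
from h import *
from plant import ctrl
d=ctrl.read_camera('scene');
for q in blobs(d,(82,235,190,50),*YL): print(cv2.boundingRect(q))
rect(d,(82,235,110,50),YL,.022,'long in tray')
cv2.imwrite('pics/a.png',d['image'][:,:,::-1])
a=np.radians(-71); g=np.array([.4107,-.1182])
print('short grasp',g)
plan((.44,-.27,.14,105),(.411,-.118,.08,109))"
```

```text
(100, 253, 24, 12)
long in tray rect [ 526.8 -432.9] [31.3 54.2] 2.8 ell [ 526.9 -432.8]
short grasp [ 0.4107 -0.1182]
t 22.35 p [ 0.5194 -0.4256  0.122 ] psi 94.3
(0.44, -0.27, 0.14, 105) -> [-0.0001 -0.0002 -0.0296] [ 0.806 -0.337 -0.089] rows>= 3
(0.411, -0.118, 0.08, 109) -> [-0.      0.     -0.0111] [0.772 0.057 0.3  ] rows>= 3
```

>>> send_rows:
  moves: "0 0 -0.03 0.4 -0.17 -0.09 -0.15;0 0 -0.03 0.8 -0.34 -0.09 -0.15;0 0 -0.03 0.8 -0.34 -0.09 -0.15;0 0 -0.03 0.8 -0.34 -0.09 -0.15;0 0 -0.03 0.8 -0.34 -0.09 -0.15"

```text
time: 22.98
eef_pos: [0.4402, -0.272, 0.1403]
tcp_rot: [0.608, 0.794, -0.0, -0.0]
contact_force: [-0.7, -0.7, 0.2]
opening: 0.429
finger_force: 0.0
```

>>> send_rows:
  moves: "0 0 -0.011 0.39 0.03 0.15 -0.15;0 0 -0.011 0.76 0.06 0.3 -0.15;0 0 -0.011 0.76 0.06 0.3 -0.15;0 0 -0.011 0.76 0.06 0.3 -0.15;0 0 -0.011 0.76 0.06 0.3 -0.15;0 0 -0.011 0.76 0.06 0.3 -0.15"

```text
time: 23.72
eef_pos: [0.4134, -0.1237, 0.0818]
tcp_rot: [0.581, 0.814, 0.0, 0.001]
contact_force: [-0.2, 0.4, -0.2]
opening: 0.422
finger_force: 0.0
```

```bash
python3 -c "
from h import *
from plant import ctrl
c=ctrl.read_camera('wrist');d=ctrl.read_camera('side')
rect(c,(150,150,340,330),YL,.018,'short')
cv2.imwrite('pics/w7.png',np.hstack([c['image'][::2,::2,::-1],d['image'][240:480,200:520,::-1]]))
plan((.411,-.120,.02,109))"
```

```text
short rect [ 409.5 -118.9] [20.1 36.6] 19.5 ell [ 409.7 -119.3]
t 23.82 p [ 0.4128 -0.1233  0.0815] psi 109.0
(0.411, -0.12, 0.02, 109) -> [0.0002 0.0002 0.    ] [ 0.019 -0.004  0.307] rows>= 1
```

View pics/w7.png

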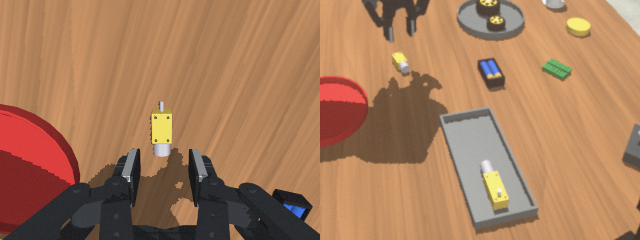

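The long motor lies flat in the tray at (493,185) in the right half. The short motor is between the jaws at (162,130) in the left half.

>>> send_rows:
  moves: "0 0 0 0.015 -0.009 0.15 -0.15;0 0 0 0.015 -0.009 0.25 -0.15;0 0 0 0.015 -0.009 0.305 -0.15;0 0 0 0.015 -0.009 0.305 -0.15;0 0 0 0.015 -0.009 0.305 -0.15;0 0 0 0.015 -0.009 0.305 -0.7;0 0 0 0.015 -0.009 0.305 -0.7;0 0 0 0.015 -0.009 0.305 -0.7;0 0 0 0.015 -0.009 0.305 -0.7"

```text
time: 24.95
eef_pos: [0.4102, -0.1201, 0.0207]
tcp_rot: [0.58, 0.815, 0.0, 0.001]
contact_force: [-0.6, -0.1, 6.3]
opening: 0.224
finger_force: 30.9
```

```bash
python3 -c "
from h import *
plan((.411,-.12,.12,109),(.5131,-.325,.12,94.5))"
```

```text
t 24.95 p [ 0.4102 -0.1201  0.0207] psi 109.1
(0.411, -0.12, 0.12, 109) -> [0.0002 0.0003 0.0003] [-0.002  0.005 -0.496] rows>= 2
(0.5131, -0.325, 0.12, 94.5) -> [ 0.     -0.      0.0403] [-1.135  0.149  0.   ] rows>= 4
```

>>> send_rows:
  moves: "0 0 0 0 0 -0.2 -0.7;0 0 0 0 0 -0.5 -0.7;0 0 0 -0.3 0.04 -0.5 -0.7;0 0 0.02 -0.6 0.08 -0.5 -0.7;0 0 0.04 -0.9 0.12 -0.5 -0.7;0 0 0.04 -1 0.15 -0.5 -0.7;0 0 0.04 -1 0.15 -0.5 -0.7;0 0 0.04 -1 0.15 -0.5 -0.7"

```text
time: 25.95
eef_pos: [0.5022, -0.2975, 0.1188]
tcp_rot: [0.677, 0.736, 0.0, -0.001]
contact_force: [0.2, -0.4, -0.1]
opening: 0.224
finger_force: 30.2
```

```bash
python3 -c "
from h import *
plan((.5132,-.330,.06,94.5))"
```

```text
t 25.95 p [ 0.5022 -0.2975  0.1188] psi 94.7
(0.5132, -0.33, 0.06, 94.5) -> [-0.0003 -0.0003  0.0006] [-0.167  0.042  0.294] rows>= 2
```

>>> send_rows:
  moves: "0 0 0 -0.165 0.04 0.1 -0.7;0 0 0 -0.165 0.04 0.29 -0.7;0 0 0 -0.165 0.04 0.38 -0.7;0 0 0 -0.165 0.04 0.44 -0.7;0 0 0 -0.165 0.04 0.464 -0.7;0 0 0 -0.165 0.04 0.464 -0.7;0 0 0 -0.165 0.04 0.464 -0.7"

```text
time: 26.82
eef_pos: [0.5144, -0.3315, 0.0281]
tcp_rot: [0.677, 0.736, 0.0, 0.001]
contact_force: [-0.4, 0.0, -0.3]
opening: 0.224
finger_force: 30.2
```

>>> send_rows:
  moves: "0 0 0 0 0 0.01 -0.7;0 0 0 0 0 0.016 -0.7;0 0 0 0 0 0.016 -0.7;0 0 0 0 0 0.016 -0.7"

```text
time: 27.32
eef_pos: [0.5141, -0.3314, 0.0248]
tcp_rot: [0.678, 0.736, -0.0, 0.0]
contact_force: [-1.7, 1.2, 5.3]
opening: 0.224
finger_force: 30.8
```

Contact with the tray floor, so I'll release and rise.

>>> send_rows:
  moves: "0 0 0 0 0 0 -0.2;0 0 0 0 0 0 -0.2;0 0 0 0 0 0 -0.2;0 0 0 0 0 -0.1 -0.2;0 0 0 0 0 -0.3 -0.2;0 0 0 0 0 -0.6 0.2;0 0 0 0 0 -0.6 0.2;0 0 0 0 0 -0.6 0.2"

```text
time: 28.32
eef_pos: [0.5139, -0.3311, 0.145]
tcp_rot: [0.677, 0.736, 0.0, 0.001]
contact_force: [-0.8, 0.8, -0.4]
opening: 0.599
finger_force: 0.0
```

```bash
python3 -c "
from h import *
plan((.58,-.24,.15,93))"
```

```text
t 28.32 p [ 0.5139 -0.3311  0.145 ] psi 94.7
(0.58, -0.24, 0.15, 93) -> [0.0002 0.0002 0.0047] [ 0.427  0.367 -0.025] rows>= 2
```

>>> send_rows:
  moves: "0 0 0.005 0.2 0.18 0 0.2;0 0 0.005 0.43 0.37 0 0.2;0 0 0.005 0.43 0.37 0 0.2;0 0 0.005 0.43 0.37 0 0.2;0 0 0.005 0.43 0.37 0 0.2"

```text
time: 28.95
eef_pos: [0.5795, -0.2402, 0.1429]
tcp_rot: [0.69, 0.724, -0.0, -0.001]
contact_force: [-0.1, 0.3, 0.6]
opening: 0.601
finger_force: 0.0
```

```bash
python3 -c "
from h import *
from plant import ctrl
c=ctrl.read_camera('wrist');d=ctrl.read_camera('side')
rect(c,(0,0,640,480),((100,120,60),(130,255,255)),.018,'blue')
rect(c,(200,0,300,400),((0,0,0),(180,255,50)),.02,'black')
cv2.imwrite('pics/w8.png',np.hstack([c['image'][::2,::2,::-1],d['image'][240:480,200:520,::-1]]))
plan((.582,-.182,.08,93))"
```

```text
blue rect [ 582.5 -179.6] [29.7 39.5] 4.7 ell [ 582.4 -179.4]
black rect [ 583.1 -186.9] [33.  58.2] 4.7 ell [ 583.2 -186.9]
t 29.05 p [ 0.5797 -0.2404  0.1434] psi 92.8
(0.582, -0.182, 0.08, 93) -> [-0.0001 -0.     -0.0006] [0.291 0.026 0.317] rows>= 2
```

View pics/w8.png

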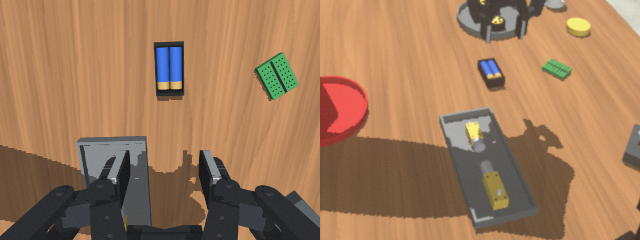

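Both motors are lying in the tray, at (475,130) and (493,188) in the right half. The battery holder is ahead of the jaws at (169,68), and the breadboard is well clear.

>>> send_rows:
  moves: "0 0 -0.005 0.276 0.03 0.15 0.2;0 0 -0.005 0.276 0.03 0.3 0.2;0 0 -0.005 0.276 0.03 0.45 0.2;0 0 -0.005 0.276 0.03 0.55 0.2;0 0 -0.005 0.276 0.03 0.6 0.2;0 0 -0.005 0.276 0.03 0.605 0.2;0 0 -0.005 0.276 0.03 0.605 0.2;0 0 -0.005 0.276 0.03 0.605 0.2"
  newtons: 40

```text
time: 30.05
eef_pos: [0.5844, -0.1843, 0.0239]
tcp_rot: [0.678, 0.735, 0.0, 0.001]
contact_force: [0.2, -0.1, -0.4]
opening: 0.6
finger_force: 0.0
```

>>> send_rows:
  moves: "0 0 0 0 0 0 -0.4;0 0 0 0 0 0 -0.4;0 0 0 0 0 0 -0.4;0 0 0 0 0 0 -0.4"

```text
time: 30.55
eef_pos: [0.5844, -0.1841, 0.0237]
tcp_rot: [0.677, 0.736, 0.0, 0.001]
contact_force: [-0.6, -0.1, 5.6]
opening: 0.385
finger_force: 40.9
```

```bash
python3 -c "
from h import *
plan((.583,-.185,.12,94.7),(.575,0,.16,94.7),(.55,.19,.16,103.8),(.508,.373,.08,103.8))"
```

```text
t 30.55 p [ 0.5844 -0.1841  0.0237] psi 94.7
(0.583, -0.185, 0.12, 94.7) -> [0.0002 0.0001 0.    ] [-0.004 -0.006 -0.481] rows>= 2
(0.575, 0, 0.16, 94.7) -> [0. 0. 0.] [ 0.925  0.036 -0.2  ] rows>= 4
(0.55, 0.19, 0.16, 103.8) -> [-0.      0.     -0.0253] [ 0.957 -0.047 -0.   ] rows>= 4
(0.508, 0.373, 0.08, 103.8) -> [0. 0. 0.] [0.939 0.014 0.4  ] rows>= 4
```

>>> send_rows:
  moves: "0 0 0 0 0 -0.2 -0.4;0 0 0 0 0 -0.5 -0.4;0 0 0 0.2 0 -0.68 -0.4;0 0 0 0.45 0 -0.68 -0.4;0 0 0 0.7 0.02 -0.68 -0.4;0 0 0 0.92 0.03 -0.68 -0.4;0 0 0 0.92 0.03 -0.68 -0.4"

```text
time: 31.42
eef_pos: [0.5733, 0.0029, 0.1575]
tcp_rot: [0.676, 0.737, -0.001, -0.001]
contact_force: [0.1, -0.0, 0.5]
opening: 0.381
finger_force: 40.3
```

>>> send_rows:
  moves: "0 0 -0.025 0.3 -0.02 0 -0.4;0 0 -0.025 0.6 -0.04 0 -0.4;0 0 -0.025 0.95 -0.05 0 -0.4;0 0 -0.025 0.95 -0.05 0 -0.4;0 0 -0.025 0.95 -0.05 0 -0.4"

```text
time: 32.05
eef_pos: [0.5488, 0.1881, 0.158]
tcp_rot: [0.617, 0.787, -0.001, -0.0]
contact_force: [0.5, 0.1, -0.6]
opening: 0.386
finger_force: 40.3
```

>>> send_rows:
  moves: "0 0 0 0.3 0 0 -0.4;0 0 0 0.6 0 0 -0.4;0 0 0 0.94 0.01 0.1 -0.4;0 0 0 0.94 0.01 0.3 -0.4;0 0 0 0.94 0.01 0.4 -0.4;0 0 0 0.94 0.01 0.4 -0.4;0 0 0 0.94 0.01 0.4 -0.4"

```text
time: 32.92
eef_pos: [0.5082, 0.3707, 0.0802]
tcp_rot: [0.619, 0.786, 0.001, 0.001]
contact_force: [-0.5, 0.2, 0.0]
opening: 0.386
finger_force: 40.3
```

```bash
python3 -c "
from h import *
from plant import ctrl
d=ctrl.read_camera('scene');e=ctrl.read_camera('side')
cv2.imwrite('pics/w9.png',np.hstack([d['image'][180:420,320:640,::-1],cv2.resize(e['image'][150:250,230:363,::-1],(320,240))]))
plan((.508,.373,.0285,103.8))"
```

```text
t 33.02 p [0.5081 0.3714 0.0808] psi 103.6
(0.508, 0.373, 0.0285, 103.8) -> [ 0.0005 -0.0001 -0.0005] [0.008 0.    0.262] rows>= 1
```

View pics/w9.png

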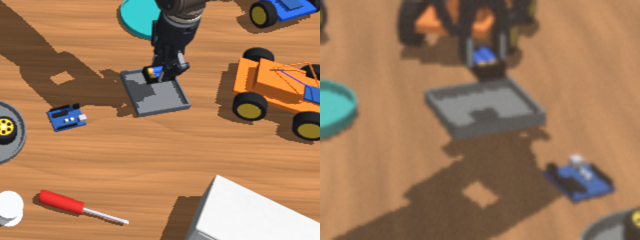

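The holder hangs level over the square tray, at (155,73) in the left half. Lowering it.

>>> send_rows:
  moves: "0 0 0 0.005 0 0.1 -0.4;0 0 0 0.005 0 0.18 -0.4;0 0 0 0.005 0 0.23 -0.4;0 0 0 0.005 0 0.25 -0.4;0 0 0 0.005 0 0.262 -0.4;0 0 0 0.005 0 0.262 -0.4;0 0 0 0.005 0 0.262 -0.4"

```text
time: 33.9
eef_pos: [0.5062, 0.3728, 0.0277]
tcp_rot: [0.618, 0.787, -0.001, -0.0]
contact_force: [-2.9, -1.6, 6.2]
opening: 0.382
finger_force: 41.0
```

>>> send_rows:
  moves: "0 0 0 0 0 0 0.1;0 0 0 0 0 0 0.1;0 0 0 0 0 0 0.1;0 0 0 0 0 -0.1 0.1;0 0 0 0 0 -0.4 0.1;0 0 0 0 0 -0.8 0.1;0 0 0 0 0 -0.8 0.1;0 0 0 0 0 -0.8 0.1"

```text
time: 34.9
eef_pos: [0.5071, 0.3731, 0.1891]
tcp_rot: [0.618, 0.786, 0.002, 0.001]
contact_force: [0.0, 0.2, -0.1]
opening: 0.548
finger_force: 0.0
```

>>> send_rows:
  moves: "0 0 0 -0.3 0 -0.3 0.1;0 0 0 -0.6 0 -0.5 0.1;0 0 0 -0.9 0 -0.5 0.1;0 0 0 -0.9 0 -0.5 0.1;0 0 0 -0.9 0 -0.5 0.1"

```text
time: 35.52
eef_pos: [0.5485, 0.1961, 0.2841]
tcp_rot: [0.619, 0.785, -0.001, -0.001]
contact_force: [0.0, 0.0, 0.1]
opening: 0.551
finger_force: 0.0
```

```bash
python3 -c "
from h import *
from plant import ctrl
d=ctrl.read_camera('scene');e=ctrl.read_camera('side')
S=np.load('pics/scene0.npy',allow_pickle=True).item()
f=lambda I,x,y:cv2.resize(I[y-42:y+43,x-57:x+57],(380,285),interpolation=cv2.INTER_CUBIC)
D=d['image'];E=e['image']
g=np.vstack([np.hstack([f(D,138,261),f(D,474,270)]),np.hstack([f(D,308,312),f(E,305,200)])])
cv2.imwrite('pics/w10.png',g[:,:,::-1])
B=((100,120,80),(130,255,255));G=((50,80,50),(80,255,255))
for c in(S,d): rect(c,(360,280,55,35),B,.005,'board'); rect(c,(185,325,45,35),G,.009,'bread')
print(ctrl.get_state()['time'])"
```

```text
board rect [589.6 176.6] [52.4 67.9] 18.2 ell [591.5 175. ]
bread rect [ 718.3 -186.9] [37.3 46.3] 37.7 ell [ 718.5 -186.9]
board rect [589.6 176.6] [52.4 67.9] 18.2 ell [591.3 175. ]
bread rect [ 718.3 -187. ] [37.6 46.1] 37.0 ell [ 718.4 -187. ]
35.625
```

View pics/w10.png

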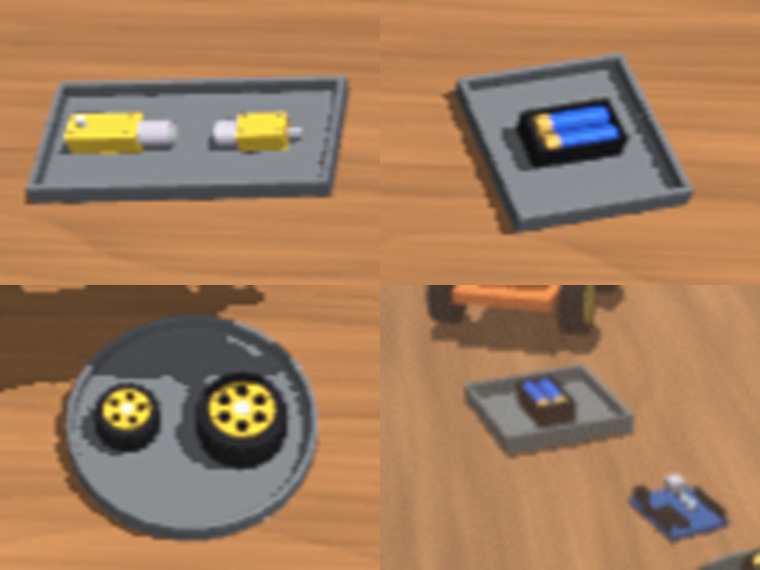

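The picture shows everything flat inside its tray: motors at (118,132) and (257,132), holder at (572,132), wheels at (127,412) and (240,412). The board and breadboard haven't moved, so I'm handing in.

```bash
python3 -c "
from plant import ctrl
print(ctrl.sign_off())"
```

```text
the job is handed in; nothing more can be done
None
```

The job is handed in at about 36 s: both wheels are in the round grey dish, both gear motors in the long tray and the battery holder in the square tray, all lying flat in the last pictures, with the board and breadboard where they were.

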